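# Hang the ring carrier in the drying bay and latch its door

### The job

Hang the ring carrier on the rail of the drying bay, on the door-hinge side of the stop collar, and slide it along until it rests up against the collar. Let go of it, then push the bay's door fully shut so that its sprung latch snaps in. Leave the loose things that stand around where they are.

Things in the scene. Friction and masses are not known exactly. Their poses are not given: they have to be found in the camera images.
- carrier_grip (a point): Centre of the black grip (square post 14 x 14 x 40 mm, z up) on top of the ring carrier, a loose aluminium saddle like an upside-down U, 62 (x) x 36 (y) x 130 mm high, 0.12 kg, standing on two feet, rings on pegs on its legs. 110 mm above the underside of the feet, 20 mm below the top; a 22 x 20 mm crown lies right below the grip. y runs along the slot that takes the rail.
- carrier_seat (a point): Point of the carrier where the rail's axis lies once it hangs: 37.3 mm below carrier_grip, 72.7 mm above the feet. Axes as carrier_grip. The slot between the legs is 22 mm wide in x, open below and at both y ends, closed above by a 90 degree roof; legs and crown are 20 mm long along y, the feet 36 mm. Turned half round the carrier is the same.
- guard: The drying bay: fixed grey sheet-metal box with no top, 194 mm (y) x 144 mm (x), walls and rim 134 mm high, its open front at -x (towards the robot), closed by the door. Origin at the centre of its underside, axes as rail_mid. Carry the carrier in over the walls from above. A tall microscope stands fixed on the far left (about x 0.66, y 0.39): swing in clear of it.
- rail_mid (a point): Middle of the drying bay's rail, on its axis: level steel bar 10 mm thick, 190 mm long, 120 mm above the worktop, 87 mm behind the door's hinge axis. Axes: x into the bay, y along the rail towards the hinge side, z up. Free room below the rail.
- collar_stop (a point): Centre of the hinge-side (+y) face of the stop collar, on the rail's axis: a brass disc 24 mm in diameter, 8 mm wide, held on the rail by stiff friction (over 20 N). Axes as rail_mid. With the carrier up against this face, carrier_seat lies 10 mm further along +y.
- guard_hinge (a point): Point on the door's upright hinge axis, at the left (+y) end of the bay's front, 62 mm above the worktop. Axes as rail_mid.
- door_push (a point): Good place to push: on the door's flat outer face, 125 mm from the hinge axis, 95 mm above the worktop. Moves with the door: x through the door into the bay, y towards the hinge. The door is an aluminium panel 5 mm thick, middle plane through the hinge axis, 157 mm from hinge axis to free edge, 12 to 112 mm above the worktop. A small knob, 14 mm out, sits low on it (34 mm up).
- guard_door (a joint): Opening angle of the door in rad: 0 shut (it can be pressed to -0.012 at the stop), grows as the door swings out towards the robot. The door stays where it is left (light friction).
- latch_bolt (a joint): How far the bevelled latch bolt in the door's free edge is pressed in, in m: 0 fully out, 0.0095 fully in. A spring of 1 to 2.5 N drives it out. The bolt meets the fixed strike at about 0.1 rad of door angle, rides over it and snaps out behind it at about 0.01 rad; at the push point this takes up to about 10 N, and hitting the stop behind is felt as a sharp rise.
- wax_block: Bystander, loose: green wax block 34 x 52 x 18 mm, origin at its underside.
- brass_weight: Bystander, loose: small knobbed brass weight 33 mm wide, 44 mm high, origin at its underside.
- ring_1: Bystander, loose: plain metal ring 22 mm wide, 9 mm high, origin at its underside.
- charcoal_block: Bystander, loose: black charcoal block 38 x 54 x 26 mm, origin at its underside.

How it is judged:
By the outcome, as a careful person would: the job done as asked, in the order asked, and still so for the second after the job is handed in, with the robot touching nothing.
It also fails if it takes over 58 s, if anything falls off the work surface, if the arm or the gripper's body presses on something with over 40 N, if the wrist force passes 120 N, or if a joint passes its speed limit or range.

### The arm

A 7-joint arm with a two-finger parallel gripper is mounted at the origin on a cart in front of the work surface, level with it; the furniture and walls round the work are solid. World frame = base frame: x ahead of the robot, y to its left, z up, the work surface at z = 0. Lengths are in m, angles in rad, forces in N, time in s.
With the tool pointing down it reaches from about 0.425 to 0.875 m from the base axis. Payload 4.7 kg.
Tool frame: the origin (TCP) lies midway between the tips of the shut fingers; the grasp point (between the pads) lies 19 mm behind it; x points along the fingers, z is the direction in which the jaws open and shut, and the axes are right-handed (so a half turn about x gives the same grasp; the last joint's range is limited). The gripper opens to 87 mm and grips with 3 to 60 N. Pads are 19 mm wide; open, the fingers measure 117 mm over their backs; the gripper's body (75 mm by 190 mm) begins 51 mm behind the grasp point.
Start: joints at [1.355, 0.321, -0.07, 1.45, 0.023, 1.371, -0.057], TCP at [0.148, -0.633, 0.223] pointing down, gripper open.
Joint ranges: [-2.86, 2.86], [-0.3, 2.09], [-1.38, 1.24], [0.06, 2.45], [-1.56, 4.7], [0.09, 2.05], [-2.69, 2.69]. Speed limits (rad/s): [2.57, 2.57, 3.14, 3.14, 3.14, 3.14, 3.14].

### API

Orientations are given as a rotation vector (axis times angle).
In Python, from bench import ctrl gives the robot as it stands.
- The arm moves only by the shell command python3 -m pendant 'ROWS' [OPENING] [FORCE]. ROWS is JSON, a list of rows, each an object with "travel": the shift along the tool's x, y, z in m, a list of three; "twist": the turn about the tool's x in rad. In form: [{"travel": [x, y, z], "twist": twist}, ...]. A call has 1 to 10 rows; each row is the pose to reach, as a shift and turn from the pose measured when the call began, along the tool's axes at that moment; what a row does not reach only later rows make up. A row lasts 1/8 s, in which the tool goes at most 62.5 mm and 10.7 degrees, less where a joint would pass 70% of its speed; a pose out of reach is approached as far as the arm can. A call with a gripper value outside its range is refused whole. OPENING is the opening, from -1 (shut) to 1 (fully open), so that 0 is half open, set as the call begins (- or left out, the last holds). The fingers move at their own pace and stop on an object; FORCE is the grip in N (left out, the last holds). Time passes only in rows, so rows that repeat a pose let the fingers close. It gives the time, the measured TCP pose, the force and the opening at its end, in the units of the state.
- ctrl.get_state(): the state, without advancing time (a new reading comes with each control period).
- ctrl.get_image(name): name is "scene" or "top" or "wrist"; returns the picture (384x512x3 uint8, red, green, blue); there is no depth.
- ctrl.camera_model(name): a dict with "K" (3x3 intrinsics, pixels), "rvec" (rotation vector, rad) and "tvec" (3), from world to camera coordinates, as OpenCV has them; the wrist camera has in their place "T_tool_cam" (4x4, takes a point from camera to tool coordinates, whose origin is the TCP and whose axes are the tool frame's). Camera axes: x right, y down, z forward; pixel columns grow to the right and rows downward; lengths in m; the calibration is good to about 2 mm. A picture is of the moment at which its call begins: read the wrist's pose just before it. camera_model takes no time and is no camera call.
- ctrl.close_job(): hands the job in, once; it reports no verdict.
The state is a dict: "time": time; "joint_positions": joint angles; "qd": joint speeds; "joint_torque": joint torques, N m; "position": TCP position; "tool_rot": TCP orientation; "ft_force": force on the tool from outside, world axes, zero at the start; "torque": the same for the moment, N m; "grip_width": opening from 0.0 (shut) to 1.0 (fully open).
Only numpy, scipy, OpenCV 4.12 (cv2) and the standard library are available. Lean on these libraries where they do the work, as an engineer would, in place of code of your own. Each camera call takes 0.05 s, during which the arm holds its last target.

## Working session

There is one attempt and no reset: what is moved stays moved. The work goes in short steps, Python scripts to look and compute and a shell command to move; the robot and the scene stay as the last step left them, time stands still between calls to the robot, and variables do not carry over. Pictures are saved under pics/ and viewed, and the job is handed in when it is done.

```bash
ls; mkdir -p pics; cat > h.py <<'E'
import numpy as np, cv2
from bench import ctrl
def cam(n):
    m=ctrl.camera_model(n); K=np.array(m["K"],float)
    if "rvec" in m:
        R=cv2.Rodrigues(np.array(m["rvec"],float))[0]; t=np.array(m["tvec"],float).ravel()
    else:
        s=ctrl.get_state(); Rt=cv2.Rodrigues(np.array(s["tool_rot"],float))[0]; T=np.eye(4);T[:3,:3]=Rt;T[:3,3]=s["position"]
        M=np.linalg.inv(T@np.array(m["T_tool_cam"])); R=M[:3,:3];t=M[:3,3]
    return K,R,t
def ray(c,u,v):
    K,R,t=c; d=R.T@np.linalg.inv(K)@np.array([u,v,1.]); return -R.T@t,d
def onz(c,u,v,z):
    o,d=ray(c,u,v); return o+d*(z-o[2])/d[2]
def proj(c,p):
    K,R,t=c; q=K@(R@np.array(p,float)+t); return q[:2]/q[2]
def snap(n,f):
    c=cam(n); im=ctrl.get_image(n); cv2.imwrite("pics/"+f,cv2.cvtColor(im,cv2.COLOR_RGB2BGR)); np.savez("pics/"+f+".npz",K=c[0],R=c[1],t=c[2]); return c,im
def load(f):
    z=np.load("pics/"+f+".npz"); return (z["K"],z["R"],z["t"]),cv2.imread("pics/"+f)
E
python3 - <<'E'
from h import *
np.set_printoptions(precision=4,suppress=True)
print(ctrl.get_state())
for n in("scene","top","wrist"):
    c,_=snap(n,n+"0.png"); print(n,-c[1].T@c[2],c[0][0,0], c[1][2])
E
```

```text
pics
{'time': 0.0, 'joint_positions': array([ 1.3551,  0.3218, -0.0701,  1.4517,  0.0226,  1.3708, -0.0569]), 'qd': array([-0.0003, -0.0014, -0.0005,  0.0003,  0.0002, -0.0003, -0.0001]), 'joint_torque': array([  0.0006, -49.1289,  -0.4037, -31.2529,  -0.0641,   0.0439,
         0.0002]), 'position': array([ 0.1479, -0.6324,  0.2214]), 'tool_rot': array([ 1.0394,  1.3108, -1.0376]), 'ft_force': array([-0.1823, -0.749 ,  0.7485]), 'torque': array([-0.0106, -0.017 , -0.0992]), 'grip_width': 1.0022798102260875}
scene [-0.0732  0.5795  0.5378] 413.1190428901806 [ 0.6036 -0.6523 -0.4584]
top [ 0.4423 -0.0729  0.9519] 376.51992688030015 [ 0.1039  0.0414 -0.9937]
wrist [ 0.2238 -0.6143  0.3835] 317.32215456950127 [-0.2791 -0.0641 -0.9581]
```

View pics/scene0.png

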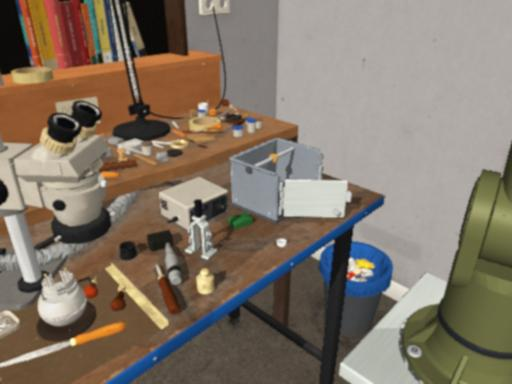

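View pics/top0.png

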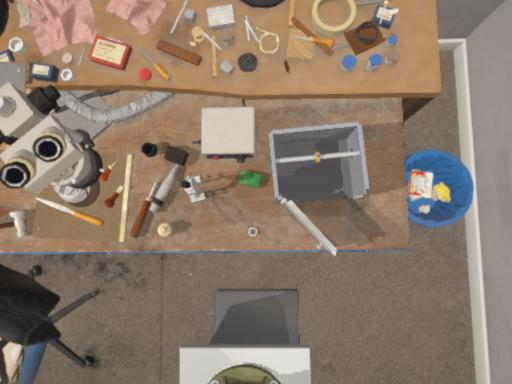

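View pics/wrist0.png

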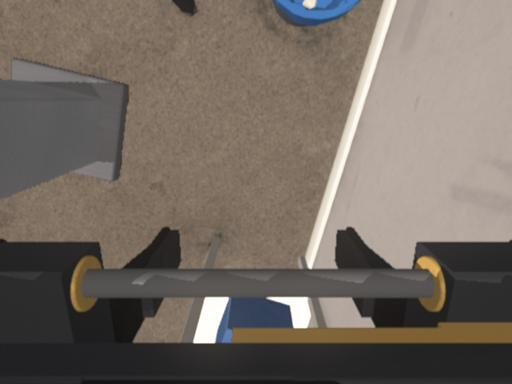

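The scene view shows the carrier at about (200,230) and the bay with its open door at about (275,185). In the top view the carrier is at about (195,188), the bay at (318,160) and the rail collar at (318,157). The charcoal block, wax block, brass weight and ring stand around the carrier. I'll zoom in.

```bash
python3 - <<'E'
import cv2
a=cv2.imread("pics/top0.png"); 
cv2.imwrite("pics/topA.png",cv2.resize(a[110:260,260:400],None,fx=4,fy=4,interpolation=cv2.INTER_CUBIC)[:600])
cv2.imwrite("pics/topB.png",cv2.resize(a[140:240,140:270],None,fx=6,fy=6,interpolation=cv2.INTER_CUBIC))
a=cv2.imread("pics/scene0.png")
cv2.imwrite("pics/scA.png",cv2.resize(a[130:270,170:370],None,fx=4,fy=4,interpolation=cv2.INTER_CUBIC))
E
```

```text
(no output)
```

View pics/topA.png

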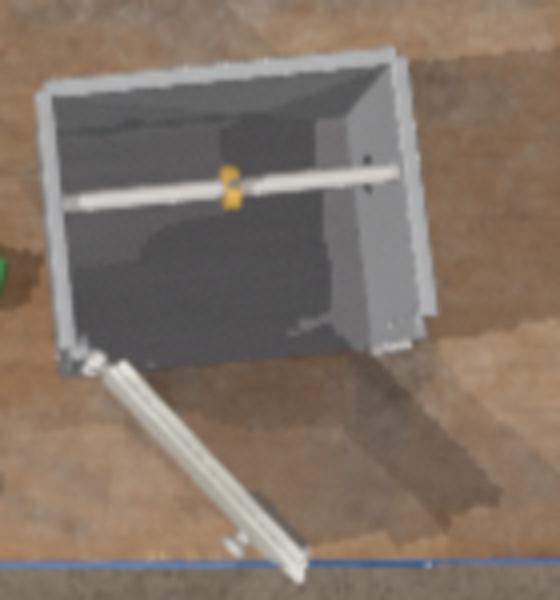

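View pics/topB.png

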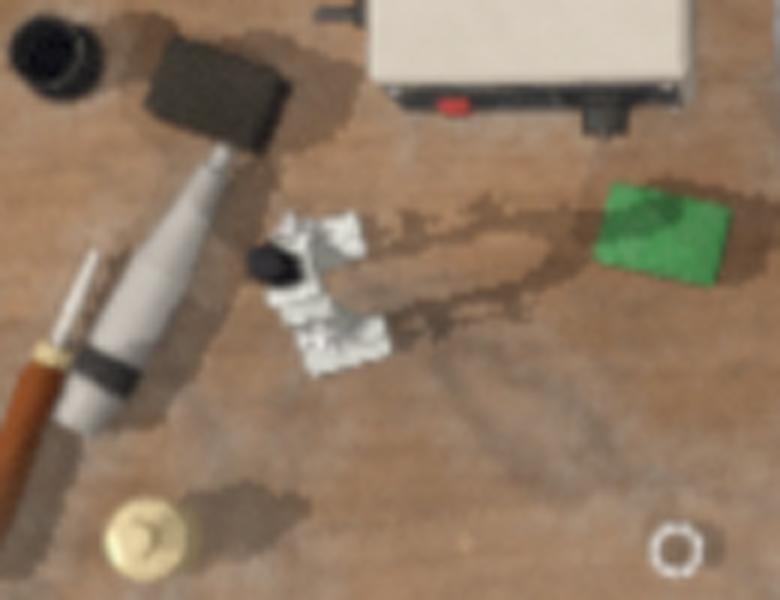

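View pics/scA.png

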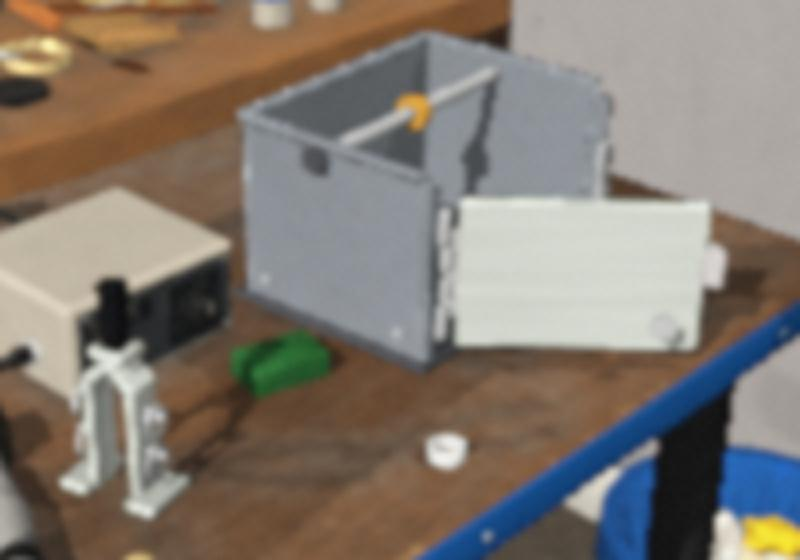

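```bash
cat >> h.py <<'E'
def tri(c1,p1,c2,p2):
    o1,d1=ray(c1,*p1);o2,d2=ray(c2,*p2);A=np.stack([d1,-d2],1);s=np.linalg.lstsq(A,o2-o1,rcond=None)[0]
    a=o1+s[0]*d1;b=o2+s[1]*d2;return (a+b)/2,np.linalg.norm(a-b)
E
python3 - <<'E'
from h import *
np.set_printoptions(precision=4,suppress=True)
T,it=load("top0.png");S,i2=load("scene0.png")
A=lambda x,y:(260+x/4-.4,110+y/4-.4)
B=lambda x,y:(140+x/6-.4,140+y/6-.4)
C=lambda x,y:(170+x/4-.4,130+y/4-.4)
print("grip",tri(T,B(274,264),S,C(113,312)))
print("grip z.11",onz(T,*B(274,264),.11), onz(S,*C(113,312),.11))
print("foot",onz(T,*B(340,238),.004),onz(T,*B(345,345),.004))
for n,p in dict(rl=(70,203),rr=(398,172)).items(): print(n,onz(T,*A(*p),.12))
print("collar",onz(T,*A(222,188),.12),onz(T,*A(241,187),.12),tri(T,A(231,187),S,C(411,110)))
print("hinge",onz(T,*A(93,362),.112),"dooredge top",onz(T,*A(118,368),.112),onz(T,*A(302,570),.112))
for n,p in dict(bl=(44,88),br=(398,55),fr=(428,312),fl=(68,360)).items(): print(n,onz(T,*A(*p),.134))
print("wax",onz(T,*B(665,235),.018),"char",onz(T,*B(218,95),.026),"brass",onz(T,*B(147,540),.04),"ring",onz(T,*B(678,548),.009))
print("psu corners",onz(T,*B(370,80),.08),onz(T,*B(690,80),.08))
E
```

```text
grip (array([0.5377, 0.1226, 0.1117]), np.float64(0.0017632027132773098))
grip z.11 [0.5386 0.1236 0.11  ] [0.5393 0.1203 0.11  ]
foot [0.5614 0.1201 0.004 ] [0.5157 0.1177 0.004 ]
rl [ 0.5866 -0.0852  0.12  ]
rr [ 0.6009 -0.2671  0.12  ]
collar [ 0.5936 -0.1698  0.12  ] [ 0.594  -0.1804  0.12  ] (array([ 0.5943, -0.1743,  0.121 ]), np.float64(0.0011551832349371272))
hinge [ 0.4981 -0.0967  0.112 ] dooredge top [ 0.4945 -0.1106  0.112 ] [ 0.3828 -0.2087  0.112 ]
bl [ 0.6489 -0.0716  0.134 ]
br [ 0.6634 -0.2663  0.134 ]
fr [ 0.5213 -0.2769  0.134 ]
fl [ 0.4979 -0.0826  0.134 ]
wax [ 0.5588 -0.0194  0.018 ] char [0.6199 0.1676 0.026 ] brass [0.4347 0.1908 0.04  ] ring [ 0.429  -0.0232  0.009 ]
psu corners [0.6145 0.0931 0.08  ] [ 0.6122 -0.0332  0.08  ]
```

```bash
cat >> h.py <<'E'
def plan(pts,yaw=None):
    # world targets -> travel in tool axes; yaw = angle of tool z axis in world (rad), also mod pi
    s=ctrl.get_state();R=cv2.Rodrigues(np.array(s["tool_rot"],float))[0];p=np.array(s["position"])
    y0=np.arctan2(R[1,2],R[0,2]);print("t",round(s["time"],2),"pos",p,"yaw0 deg",np.degrees(y0),"grip",s["grip_width"],"F",s["ft_force"],"q7",s["joint_positions"][6], "toolx",R[:,0])
    for q in pts: print(np.round(R.T@(np.array(q)-p),4))
    if yaw is not None:
        d=(yaw-y0+np.pi/2)%np.pi-np.pi/2; print("twist (about tool x down) ",-d, "alt",-d+np.pi*np.sign(d))
E
python3 - <<'E'
from h import *
np.set_printoptions(precision=4,suppress=True)
print(ctrl.camera_model("wrist")["T_tool_cam"])
plan([(0.42,-0.45,.25),(.5,-.2,.26),(.45,.07,.26)],0)
E
```

```text
[[-0.0009 -0.2863  0.9581 -0.1619]
 [-0.0013 -0.9581 -0.2863  0.078 ]
 [ 1.     -0.0015  0.0005 -0.0006]
 [ 0.      0.      0.      1.    ]]
t 0.15 pos [ 0.1479 -0.6325  0.2217] yaw0 deg -76.83317068673885 grip 0.997438934215394 F [ 0.0396 -0.9491 -0.5771] q7 -0.05687441818355928 toolx [-0.0004  0.0015 -1.    ]
[-0.0282  0.3065 -0.1158]
[-0.0378  0.4414 -0.341 ]
[-0.0374  0.4542 -0.6153]
twist (about tool x down)  -1.3409918032303856 alt 1.8006008503594075
```

```bash
python3 - <<'E'
from h import *
np.set_printoptions(precision=4,suppress=True)
plan([(.53,-.19,.32),(.48,.10,.30)])
E
```

```text
t 0.15 pos [ 0.1479 -0.6325  0.2217] yaw0 deg -76.83317068673885 grip 0.997438934215394 F [ 0.0396 -0.9491 -0.5771] q7 -0.05687441818355928 toolx [-0.0004  0.0015 -1.    ]
[-0.0978  0.4729 -0.344 ]
[-0.0774  0.4902 -0.6377]
```

```bash
python3 -m pendant '[{"travel":[-0.02,0.047,-0.034],"twist":0},{"travel":[-0.04,0.095,-0.069],"twist":0},{"travel":[-0.06,0.14,-0.103],"twist":0},{"travel":[-0.08,0.19,-0.138],"twist":0},{"travel":[-0.098,0.236,-0.172],"twist":0},{"travel":[-0.098,0.283,-0.206],"twist":0},{"travel":[-0.098,0.33,-0.24],"twist":0},{"travel":[-0.098,0.378,-0.275],"twist":0},{"travel":[-0.098,0.425,-0.31],"twist":0},{"travel":[-0.098,0.473,-0.344],"twist":0}]'
python3 -m pendant '[{"travel":[0,0,0],"twist":0},{"travel":[0,0,0],"twist":0}]'
python3 - <<'E'
from h import *
np.set_printoptions(precision=4,suppress=True)
plan([(.48,.10,.30)])
snap("wrist","w1.png")
E
```

```text
time: 1.4
position: [0.531, -0.1885, 0.3202]
tool_rot: [1.039, 1.31, -1.038]
ft_force: [0.6, -0.5, -0.2]
grip_width: 1.002
time: 1.65
position: [0.5306, -0.1888, 0.3197]
tool_rot: [1.038, 1.311, -1.039]
ft_force: [-0.5, -0.3, -0.1]
grip_width: 0.999
t 1.65 pos [ 0.5306 -0.1888  0.3197] yaw0 deg -76.83884716557269 grip 0.9994919526326548 F [-0.5264 -0.3489 -0.0799] q7 -1.0992970488618774 toolx [-0.0015  0.0006 -1.    ]
[ 0.02    0.0165 -0.2927]
```

View pics/w1.png

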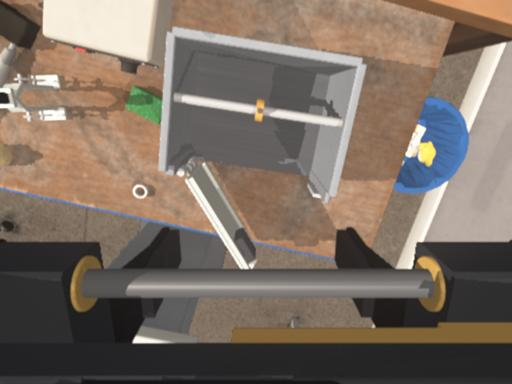

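The wrist view shows the whole bay, with the collar at (260,110) and the rail running from (175,98) to (340,123). The carrier sits at the left edge, at about (20,98). Next I move over to the carrier.

```bash
python3 -m pendant '[{"travel":[0,0.003,-0.06],"twist":0},{"travel":[0.005,0.006,-0.12],"twist":0},{"travel":[0.01,0.01,-0.18],"twist":0},{"travel":[0.015,0.013,-0.24],"twist":0},{"travel":[0.02,0.016,-0.292],"twist":0},{"travel":[0.02,0.016,-0.292],"twist":0},{"travel":[0.02,0.016,-0.292],"twist":0}]'
python3 - <<'E'
from h import *
np.set_printoptions(precision=4,suppress=True)
plan([(.48,.10,.30)])
c,im=snap("wrist","w2.png")
a=cv2.imread("pics/w2.png"); 
u,v=proj(c,(.538,.122,.1)); u=int(u);v=int(v);print(u,v)
y0=max(0,v-75);x0=max(0,u-95);print(x0,y0)
cv2.imwrite("pics/w2z.png",cv2.resize(a[y0:y0+150,x0:x0+190],None,fx=4,fy=4,interpolation=cv2.INTER_CUBIC))
a=cv2.imread("pics/w1.png"); cv2.imwrite("pics/w1z.png",cv2.resize(a[20:220,150:400],None,fx=3,fy=3,interpolation=cv2.INTER_CUBIC))
E
```

```text
time: 2.58
position: [0.4801, 0.096, 0.3001]
tool_rot: [1.041, 1.307, -1.043]
ft_force: [-0.1, -0.4, 0.2]
grip_width: 1.004
t 2.58 pos [0.4801 0.096  0.3001] yaw0 deg -77.1287518812066 grip 1.0036182879932207 F [-0.119  -0.4441  0.1803] q7 -1.570154335612545 toolx [-0.0011 -0.001  -1.    ]
[ 0.0001  0.0008 -0.0039]
246 112
151 37
```

View pics/w2z.png

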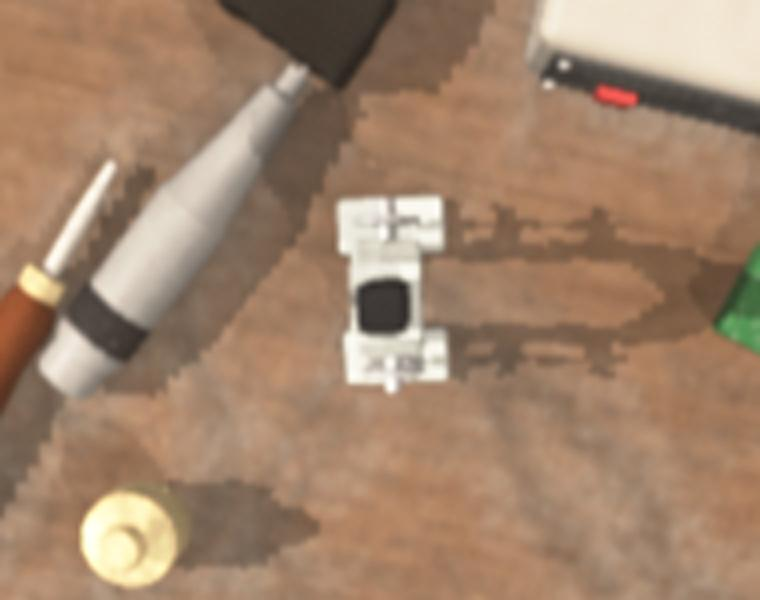

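View pics/w1z.png

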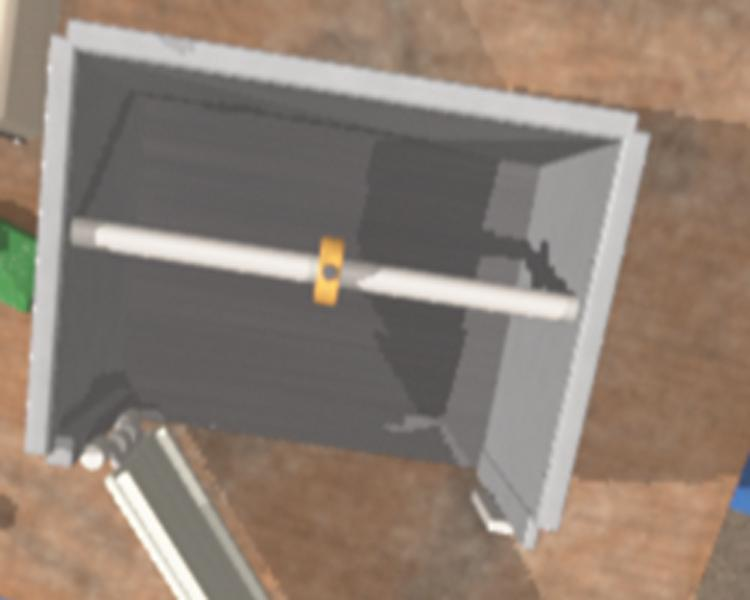

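```bash
python3 - <<'E'
from h import *
np.set_printoptions(precision=4,suppress=True)
c,_=load("w2.png");Z=lambda x,y:(151+x/4-.4,37+y/4-.4)
P=[onz(c,*Z(*p),.005)[:2] for p in((338,200),(441,196),(448,379),(346,383))]
print(np.array(P),"ctr",np.mean(P,0))
e=P[0]-P[1]+P[3]-P[2];print("carrier y yaw",np.degrees(np.arctan2(-e[0],e[1])), np.linalg.norm(e)/2); e=P[0]-P[3]+P[1]-P[2];print("from x",np.degrees(np.arctan2(e[1],e[0])),np.linalg.norm(e)/2)
print("grip top",onz(c,*Z(383,304),.13),"crown ctr", onz(c,*Z(384,340),.09))
c,_=load("w1.png");Z=lambda x,y:(150+x/3-.33,20+y/3-.33)
a=onz(c,*Z(72,231),.12);b=onz(c,*Z(577,307),.12);print("rail",a,b,"yaw",np.degrees(np.arctan2(-(a-b)[0],(a-b)[1])))
l=onz(c,*Z(318,269.5),.12);r=onz(c,*Z(342,270),.12);print("collar l r",l,r,np.linalg.norm(l-r))
print(onz(c,*Z(318,269.5),.124),onz(c,*Z(315,302),.12),onz(c,*Z(321,238),.12))
for q in ((70,28),(638,120),(60,45),(35,452),(640,132),(540,530)): print("rim",q,onz(c,*Z(*q),.134))
print("hinge?",onz(c,*Z(110,450),.112))
E
```

```text
[[0.564  0.1465]
 [0.573  0.1125]
 [0.5136 0.0963]
 [0.5042 0.1313]] ctr [0.5387 0.1216]
carrier y yaw 14.958467970337933 0.03572666281689379
from x 14.780492689450313 0.06166884279609821
grip top [0.5399 0.1215 0.13  ] crown ctr [0.5282 0.12   0.09  ]
rail [ 0.5872 -0.0812  0.12  ] [ 0.6029 -0.2681  0.12  ] yaw 4.806074620296786
collar l r [ 0.5943 -0.1714  0.12  ] [ 0.5961 -0.18    0.12  ] 0.008822422203252125
[ 0.5944 -0.1714  0.124 ] [ 0.5826 -0.1729  0.12  ] [ 0.6053 -0.1699  0.12  ]
rim (70, 28) [ 0.6513 -0.0743  0.134 ]
rim (638, 120) [ 0.667  -0.2658  0.134 ]
rim (60, 45) [ 0.6455 -0.0718  0.134 ]
rim (35, 452) [ 0.5066 -0.0833  0.134 ]
rim (640, 132) [ 0.6635 -0.2677  0.134 ]
rim (540, 530) [ 0.5201 -0.2757  0.134 ]
hinge? [ 0.5078 -0.1066  0.112 ]
```

```bash
python3 - <<'E'
from h import *
np.set_printoptions(precision=4,suppress=True)
plan([(.5393,.1215,.18),(.5393,.1215,.094)],np.radians(-75.1))
E
```

```text
t 2.62 pos [0.4803 0.0956 0.3   ] yaw0 deg -77.1887081169806 grip 0.9983480594977623 F [ 1.5637 -0.4187  0.6978] q7 -1.570255794493597 toolx [-0.0014 -0.0005 -1.    ]
[ 0.1199  0.0635 -0.0122]
[ 0.2059  0.0636 -0.0122]
twist (about tool x down)  -0.036454833754442584 alt 3.1051378198353508
```

```bash
python3 -m pendant '[{"travel":[0.02,0.035,-0.007],"twist":-0.02},{"travel":[0.06,0.0635,-0.012],"twist":-0.036},{"travel":[0.1,0.0635,-0.012],"twist":-0.036},{"travel":[0.14,0.0635,-0.012],"twist":-0.036},{"travel":[0.17,0.0635,-0.012],"twist":-0.036},{"travel":[0.19,0.0635,-0.012],"twist":-0.036},{"travel":[0.206,0.0635,-0.012],"twist":-0.036},{"travel":[0.206,0.0635,-0.012],"twist":-0.036}]' 0.3
python3 - <<'E'
from h import *
np.set_printoptions(precision=4,suppress=True)
plan([(.5393,.1215,.094)],np.radians(-75.1))
snap("wrist","w3.png")
E
```

```text
time: 3.62
position: [0.5389, 0.1206, 0.0931]
tool_rot: [1.015, 1.322, -1.019]
ft_force: [-0.7, -0.3, 0.5]
grip_width: 0.654
t 3.62 pos [0.5389 0.1206 0.0931] yaw0 deg -75.17614391267963 grip 0.6544971975273252 F [-0.6805 -0.2666  0.5121] q7 -1.7673195376402464 toolx [-0.0029 -0.0007 -1.    ]
[-0.0009  0.0006 -0.0008]
twist (about tool x down)  -0.00132896198161081 alt 3.1402636916081823
```

View pics/w3.png

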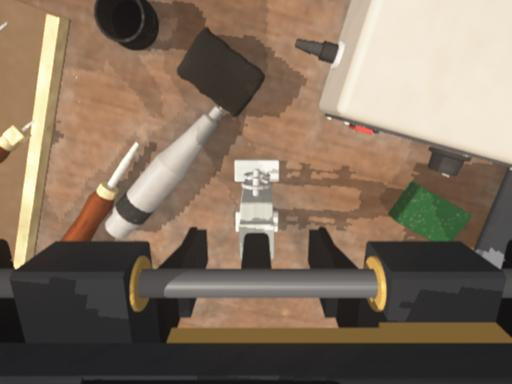

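The grip post is at about (256,245), midway between the open fingers. I close on it.

```bash
python3 -m pendant '[{"travel":[0,0,0],"twist":0},{"travel":[0,0,0],"twist":0},{"travel":[0,0,0],"twist":0},{"travel":[0,0,0],"twist":0},{"travel":[0,0,0],"twist":0},{"travel":[0,0,0],"twist":0}]' -1 35
python3 - <<'E'
from h import *
np.set_printoptions(precision=4,suppress=True)
plan([(.5393,.1215,.264)])
E
```

```text
time: 4.42
position: [0.5395, 0.1211, 0.0941]
tool_rot: [1.015, 1.321, -1.017]
ft_force: [-0.4, 0.5, 0.1]
grip_width: 0.157
t 4.42 pos [0.5395 0.1211 0.0941] yaw0 deg -75.15340649257621 grip 0.15743495400745877 F [-0.3941  0.5169  0.1452] q7 -1.7672045175733928 toolx [-0.0012 -0.0004 -1.    ]
[-0.1699 -0.0003 -0.0004]
```

```bash
python3 -m pendant '[{"travel":[-0.02,0,0],"twist":0},{"travel":[-0.06,0,0],"twist":0},{"travel":[-0.1,0,0],"twist":0},{"travel":[-0.14,0,0],"twist":0},{"travel":[-0.175,0,0],"twist":0},{"travel":[-0.175,0,0],"twist":0}]'
python3 - <<'E'
from h import *
np.set_printoptions(precision=4,suppress=True)
plan([(.5909,-.131,.268)],np.radians(4.7-90))
c,_=snap("scene","s4.png"); snap("wrist","w4.png")
a=cv2.imread("pics/s4.png");print(proj(c,(.539,.121,.28)));cv2.imwrite("pics/s4z.png",cv2.resize(a[90:290,90:330],None,fx=3,fy=3))
E
```

```text
time: 5.18
position: [0.5413, 0.1221, 0.2732]
tool_rot: [1.018, 1.316, -1.012]
ft_force: [0.0, -0.9, -2.5]
grip_width: 0.157
t 5.17 pos [0.5413 0.1221 0.2732] yaw0 deg -75.13561426247531 grip 0.15722859437869852 F [ 0.0199 -0.9449 -2.5193] q7 -1.6719380353018158 toolx [ 0.0055  0.0003 -1.    ]
[ 0.0054 -0.0171  0.2574]
twist (about tool x down)  0.1774019975625578 alt -2.9641906560272355
[192.0821 130.0408]
```

View pics/s4z.png

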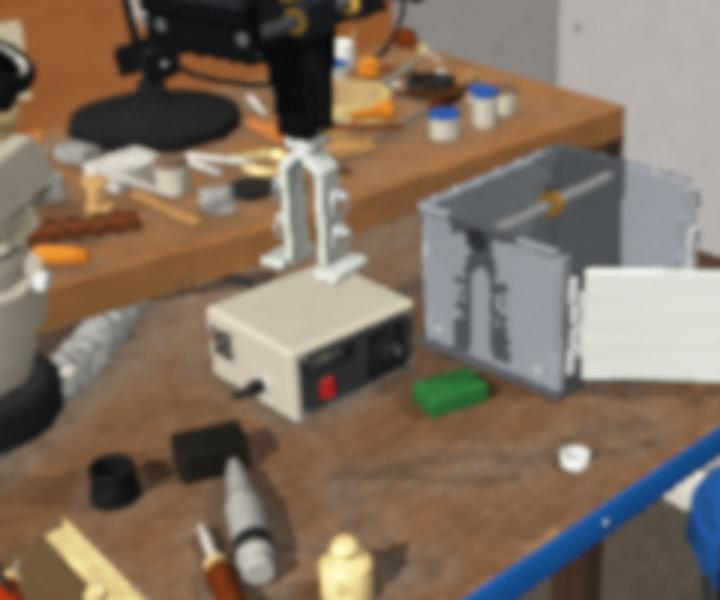

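View pics/w4.png

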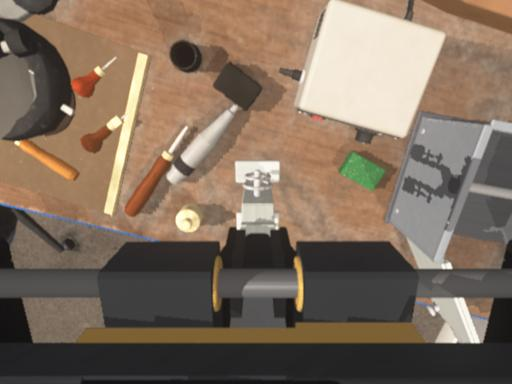

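The carrier is held upright, feet clear. I carry it over the bay.

```bash
python3 -m pendant '[{"travel":[0.001,-0.003,0.04],"twist":0.03},{"travel":[0.002,-0.006,0.09],"twist":0.07},{"travel":[0.003,-0.009,0.14],"twist":0.11},{"travel":[0.004,-0.013,0.19],"twist":0.14},{"travel":[0.005,-0.016,0.235],"twist":0.177},{"travel":[0.005,-0.017,0.257],"twist":0.177},{"travel":[0.005,-0.017,0.257],"twist":0.177},{"travel":[0.005,-0.017,0.257],"twist":0.177}]'
python3 - <<'E'
from h import *
np.set_printoptions(precision=4,suppress=True)
plan([(.5909,-.131,.268),(.5909,-.131,.18),(.5909,-.131,.141)],np.radians(4.7-90))
c,_=snap("scene","s5.png"); cw,_=snap("wrist","w5.png")
a=cv2.imread("pics/s5.png");cv2.imwrite("pics/s5z.png",cv2.resize(a[80:230,200:360],None,fx=4,fy=4))
for q in [(.5943,-.1712,.12),(.5872,-.0812,.12)]: print(proj(cw,q))
E
```

```text
time: 6.28
position: [0.5891, -0.1285, 0.2646]
tool_rot: [1.146, 1.25, -1.146]
ft_force: [-0.9, 0.8, -1.7]
grip_width: 0.158
t 6.28 pos [ 0.5891 -0.1285  0.2646] yaw0 deg -85.07081771164538 grip 0.15786620384854236 F [-0.9323  0.8188 -1.7493] q7 -1.4271574994363354 toolx [-0.0009  0.0011 -1.    ]
[-0.0034  0.0015  0.0026]
[0.0846 0.0016 0.0027]
[0.1236 0.0016 0.0028]
twist (about tool x down)  0.0039999855190433475 alt -3.1375926680707495
[301.1693 178.4629]
[210.4265 177.8977]
```

View pics/s5z.png

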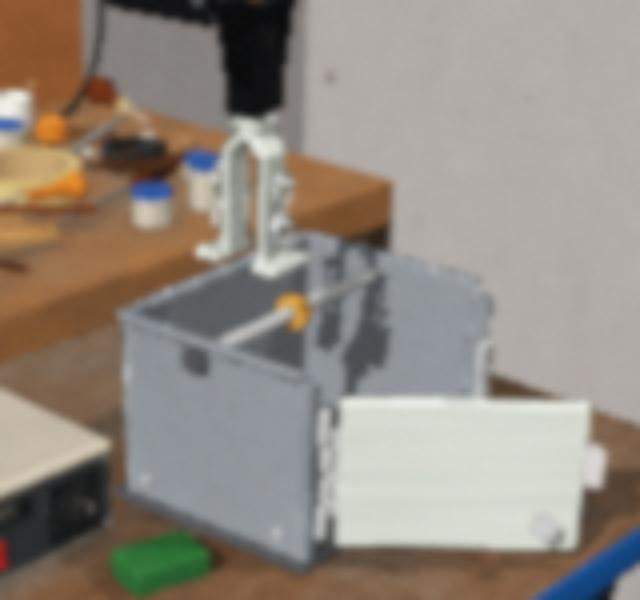

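View pics/w5.png

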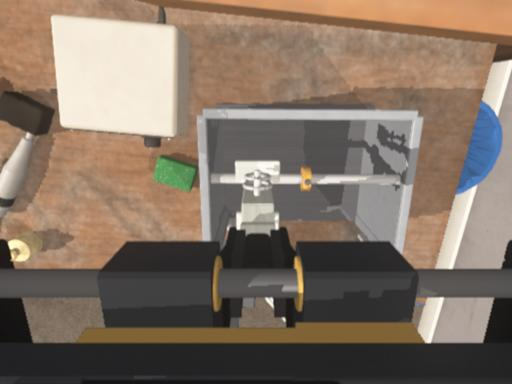

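Prediction and picture agree: the rail lies at row 178 and the collar face at (301,178). I lower the carrier over the rail.

```bash
python3 -m pendant '[{"travel":[0,0.0015,0.0025],"twist":0.004},{"travel":[0.03,0.0015,0.0025],"twist":0.004},{"travel":[0.06,0.0015,0.0025],"twist":0.004},{"travel":[0.085,0.0015,0.0025],"twist":0.004},{"travel":[0.105,0.0015,0.0025],"twist":0.004},{"travel":[0.115,0.0015,0.0025],"twist":0.004},{"travel":[0.115,0.0015,0.0025],"twist":0.004}]'
python3 - <<'E'
from h import *
np.set_printoptions(precision=4,suppress=True)
plan([(.5909,-.131,.141)],np.radians(4.7-90))
c,_=snap("scene","s6.png"); cw,_=snap("wrist","w6.png")
a=cv2.imread("pics/s6.png");cv2.imwrite("pics/s6z.png",cv2.resize(a[80:230,200:360],None,fx=4,fy=4))
E
```

```text
time: 7.25
position: [0.5907, -0.1309, 0.1496]
tool_rot: [1.148, 1.248, -1.149]
ft_force: [-0.2, -0.4, -0.5]
grip_width: 0.153
t 7.25 pos [ 0.5907 -0.1309  0.1496] yaw0 deg -85.26479532058278 grip 0.15299168563987292 F [-0.1904 -0.357  -0.4912] q7 -1.4637101091291884 toolx [-0.0011  0.0003 -1.    ]
[0.0086 0.0002 0.0002]
twist (about tool x down)  0.000614437567939552 alt -3.1409782160218533
```

View pics/s6z.png

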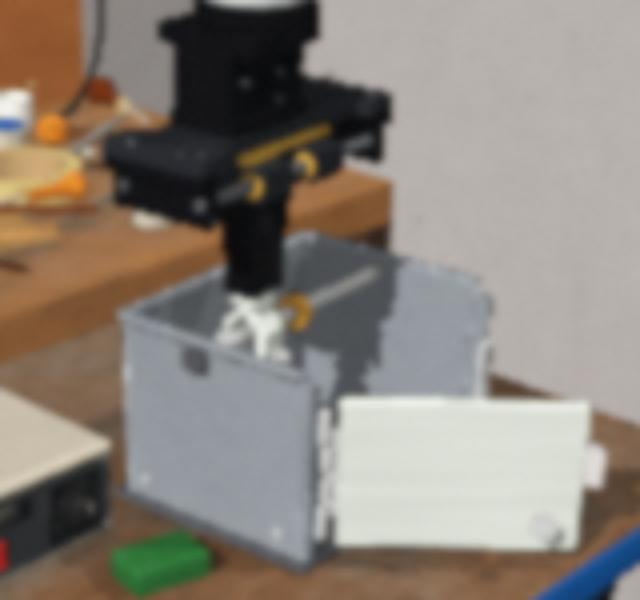

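View pics/w6.png

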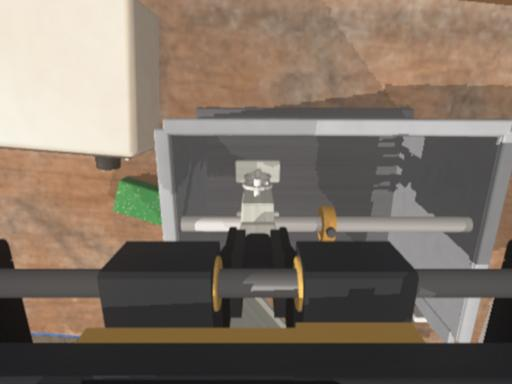

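The slot has gone over the rail: in the wrist view the rail runs at row 225 through the carrier at (258,215), and the collar is at (327,222). I lower it in small steps until I feel contact.

```bash
python3 -m pendant '[{"travel":[0.003,0,0],"twist":0},{"travel":[0.006,0,0],"twist":0},{"travel":[0.008,0,0],"twist":0},{"travel":[0.008,0,0],"twist":0}]'; python3 -m pendant '[{"travel":[0.001,0,0],"twist":0},{"travel":[0.002,0,0],"twist":0},{"travel":[0.002,0,0],"twist":0}]'
```

```text
time: 7.85
position: [0.5914, -0.1311, 0.1426]
tool_rot: [1.148, 1.246, -1.148]
ft_force: [-0.8, 0.8, -1.5]
grip_width: 0.154
time: 8.22
position: [0.5919, -0.131, 0.1413]
tool_rot: [1.149, 1.245, -1.147]
ft_force: [0.7, 0.4, 2.7]
grip_width: 0.154
```

```bash
python3 -m pendant '[{"travel":[-0.001,0,0.005],"twist":0},{"travel":[-0.001,0,0.01],"twist":0},{"travel":[-0.001,0,0.015],"twist":0},{"travel":[-0.001,0,0.02],"twist":0},{"travel":[-0.001,0,0.024],"twist":0},{"travel":[-0.001,0,0.026],"twist":0},{"travel":[-0.001,0,0.026],"twist":0}]'; python3 - <<'E'
from h import *
np.set_printoptions(precision=4,suppress=True)
plan([(.5934,-.161,.1415)],np.radians(4.7-90))
cw,_=snap("wrist","w7.png")
a=cv2.imread("pics/w7.png");cv2.imwrite("pics/w7z.png",cv2.resize(a[140:260,180:340],None,fx=4,fy=4))
E
```

```text
time: 9.1
position: [0.5941, -0.1571, 0.1423]
tool_rot: [1.149, 1.245, -1.147]
ft_force: [-0.0, -0.3, -1.9]
grip_width: 0.158
t 9.1 pos [ 0.5941 -0.1571  0.1423] yaw0 deg -85.29165846567945 grip 0.15803165814810705 F [-0.0121 -0.2736 -1.9156] q7 -1.428208023633852 toolx [ 0.0021 -0.0005 -1.    ]
[ 0.0008 -0.001   0.0038]
twist (about tool x down)  0.00014558723856183953 alt -3.1414470663512315
```

View pics/w7z.png

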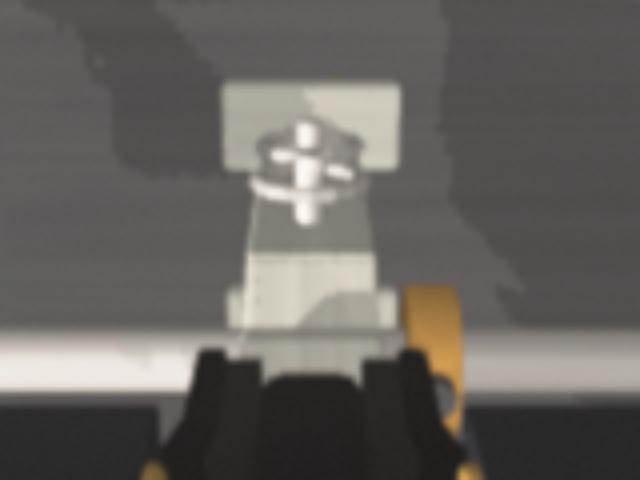

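```bash
python3 -m pendant '[{"travel":[0.0005,0,0.001],"twist":0},{"travel":[0.0005,0,0.002],"twist":0},{"travel":[0.0005,0,0.002],"twist":0}]';python3 -m pendant '[{"travel":[0,0,0.001],"twist":0},{"travel":[0,0,0.001],"twist":0}]';python3 -m pendant '[{"travel":[0,0,0.001],"twist":0},{"travel":[0,0,0.001],"twist":0}]'
```

```text
time: 9.52
position: [0.5943, -0.1589, 0.1419]
tool_rot: [1.149, 1.245, -1.147]
ft_force: [0.5, -0.0, -1.4]
grip_width: 0.152
time: 9.78
position: [0.5943, -0.1601, 0.1418]
tool_rot: [1.149, 1.245, -1.147]
ft_force: [-0.4, 0.8, -1.5]
grip_width: 0.158
time: 10.02
position: [0.5944, -0.1612, 0.1418]
tool_rot: [1.149, 1.245, -1.147]
ft_force: [-0.1, 0.5, -0.6]
grip_width: 0.162
```

```bash
python3 -m pendant '[{"travel":[0,0,0.001],"twist":0},{"travel":[0,0,0.001],"twist":0}]';python3 -m pendant '[{"travel":[0,0,0.001],"twist":0},{"travel":[0,0,0.001],"twist":0}]'; python3 - <<'E'
from h import *
np.set_printoptions(precision=4,suppress=True)
cw,_=snap("wrist","w8.png")
a=cv2.imread("pics/w8.png");cv2.imwrite("pics/w8z.png",cv2.resize(a[140:260,180:340],None,fx=4,fy=4))
E
```

```text
time: 10.28
position: [0.5945, -0.1616, 0.1418]
tool_rot: [1.149, 1.246, -1.147]
ft_force: [-0.0, 2.0, -0.8]
grip_width: 0.16
time: 10.52
position: [0.5945, -0.1616, 0.1418]
tool_rot: [1.149, 1.247, -1.146]
ft_force: [-0.7, 2.5, -0.6]
grip_width: 0.154
```

View pics/w8z.png

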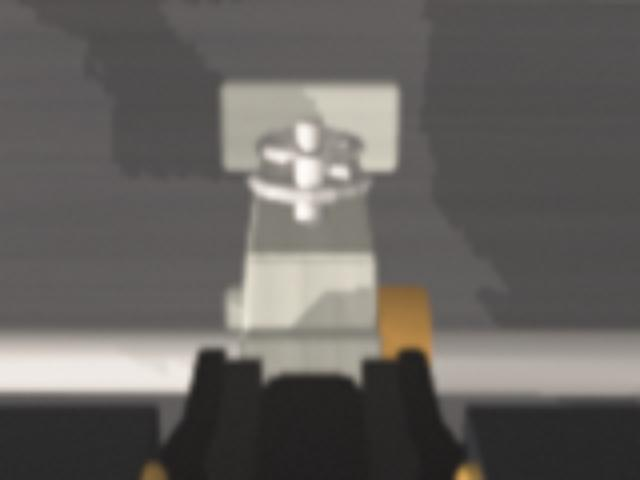

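The carrier leg now touches the collar (edge at (379,300) in the crop), with motion stalled and 2.5 N of push. I seat it down lightly and release.

```bash
python3 -m pendant '[{"travel":[0.001,0,0.0003],"twist":0},{"travel":[0.001,0,0.0003],"twist":0}]';  python3 -m pendant '[{"travel":[0,0,0],"twist":0},{"travel":[0,0,0],"twist":0},{"travel":[0,0,0],"twist":0}]' -0.35 3; python3 - <<'E'
from h import *
np.set_printoptions(precision=4,suppress=True)
cw,_=snap("wrist","w9.png")
a=cv2.imread("pics/w9.png");cv2.imwrite("pics/w9z.png",cv2.resize(a[140:260,180:340],None,fx=4,fy=4))
E
```

```text
time: 10.82
position: [0.5946, -0.1616, 0.1414]
tool_rot: [1.149, 1.247, -1.146]
ft_force: [-1.6, 3.6, 3.9]
grip_width: 0.15
time: 11.2
position: [0.5946, -0.1625, 0.1413]
tool_rot: [1.15, 1.246, -1.147]
ft_force: [0.1, -0.5, -0.5]
grip_width: 0.31
```

View pics/w9z.png

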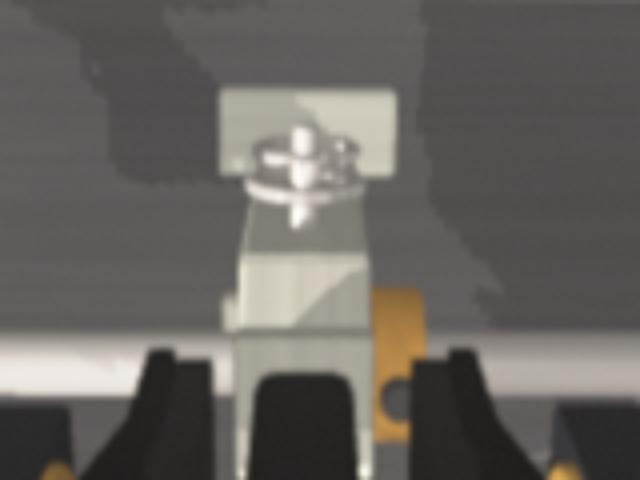

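The fingers are clear of the post, and the carrier still touches the collar. I withdraw straight up.

```bash
python3 -m pendant '[{"travel":[-0.015,0,0],"twist":0},{"travel":[-0.05,0,0],"twist":0},{"travel":[-0.1,0,0],"twist":0},{"travel":[-0.15,0,0],"twist":0},{"travel":[-0.15,-0.05,0],"twist":0},{"travel":[-0.15,-0.1,0],"twist":0},{"travel":[-0.15,-0.1,0],"twist":0}]' -1 20; python3 - <<'E'
from h import *
np.set_printoptions(precision=4,suppress=True)
snap("wrist","w10.png");snap("top","t10.png");plan([])
a=cv2.imread("pics/t10.png");cv2.imwrite("pics/t10z.png",cv2.resize(a[110:260,250:400],None,fx=4,fy=4,interpolation=cv2.INTER_CUBIC))
E
```

```text
time: 12.12
position: [0.4921, -0.1719, 0.2926]
tool_rot: [1.149, 1.242, -1.151]
ft_force: [0.8, 0.5, -0.4]
grip_width: 0.006
t 12.22 pos [ 0.4951 -0.1709  0.2925] yaw0 deg -85.29728055418977 grip 0.004304451394737996 F [-0.691   0.4178  0.8814] q7 -1.227491455585895 toolx [ 0.0041 -0.0008 -1.    ]
```

View pics/w10.png

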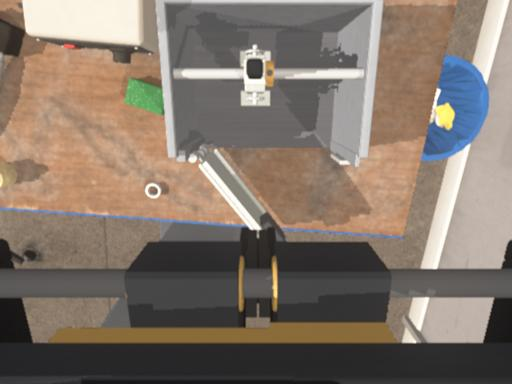

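View pics/t10z.png

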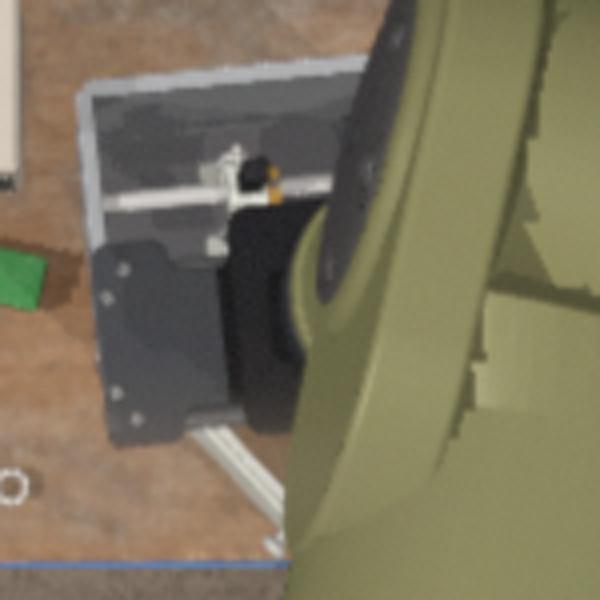

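The carrier hangs alone on the rail against the collar, at (255,75) in the wrist view. The door runs from (205,155) to about (262,225). Next I work out the door push.

```bash
cat > door.py <<'E'
from h import *
np.set_printoptions(precision=4,suppress=True)
X=np.array([np.cos(np.radians(4.7)),np.sin(np.radians(4.7))]);H=np.array([.5015,-.105])
def ctr(th,r,off=0,z=.086):
    a=np.radians(4.7-90)-th; d=np.array([np.cos(a),np.sin(a)]); n=np.array([-np.cos(np.radians(4.7)-th),-np.sin(np.radians(4.7)-th)])
    zt=np.array([np.cos(np.radians(-85.3)),np.sin(np.radians(-85.3))]);yt=X
    s=.0025+.015*abs(n@zt)+.0095*abs(n@yt)+off
    q=H+r*d+s*n; return (q[0],q[1],z)
E
python3 - <<'E'
from door import *
c,_=load("w10.png")
a=onz(c,201,163,.112);b=onz(c,240,218,.112);a2=onz(c,211,149,.112);b2=onz(c,264,212,.112)
print(a,b,a2,b2,np.degrees(np.arctan2(*(b-a)[[1,0]])),np.degrees(np.arctan2(*(b2-a2)[[1,0]])),"H",H)
print("proj hinge",proj(c,(*H,.112)),"edge",proj(c,(*(H+.157*np.array([-.751,-.66])),.112)))
th=.93
L=[ctr(th,.075,.03,.25),ctr(th,.075,.03),ctr(th,.08,0)];print(np.array(L)); plan(L)
E
```

```text
[ 0.4977 -0.1097  0.112 ] [ 0.4368 -0.1562  0.112 ] [ 0.5139 -0.12    0.112 ] [ 0.4462 -0.1832  0.112 ] -142.6154493133337 -136.97402753985298 H [ 0.5015 -0.105 ]
proj hinge [196.7962 159.2312] edge [280.6679 262.3042]
[[ 0.412  -0.117   0.25  ]
 [ 0.412  -0.117   0.086 ]
 [ 0.4281 -0.1428  0.086 ]]
t 12.22 pos [ 0.4951 -0.1709  0.2925] yaw0 deg -85.29728055418977 grip 0.004304451394737996 F [-0.691   0.4178  0.8814] q7 -1.227491455585895 toolx [ 0.0041 -0.0008 -1.    ]
[ 0.0421 -0.0785 -0.0606]
[ 0.2061 -0.0792 -0.0608]
[ 0.2062 -0.0652 -0.0337]
```

```bash
python3 -m pendant '[{"travel":[0,-0.035,-0.03],"twist":0},{"travel":[0,-0.073,-0.061],"twist":0},{"travel":[0.03,-0.073,-0.061],"twist":0},{"travel":[0.08,-0.073,-0.061],"twist":0},{"travel":[0.13,-0.073,-0.061],"twist":0},{"travel":[0.17,-0.073,-0.061],"twist":0},{"travel":[0.195,-0.073,-0.061],"twist":0},{"travel":[0.206,-0.073,-0.061],"twist":0},{"travel":[0.206,-0.073,-0.061],"twist":0}]'; python3 - <<'E'
from door import *
c,_=snap("scene","s11.png");snap("wrist","w11.png")
a=cv2.imread("pics/s11.png");cv2.imwrite("pics/s11z.png",cv2.resize(a[80:260,210:400],None,fx=3,fy=3))
L=[ctr(.93,.08,0),ctr(.8,.085),ctr(.65,.09),ctr(.5,.1),ctr(.35,.11),ctr(.2,.12)];print(np.array(L));plan(L)
print(ctrl.get_state()["joint_positions"])
E
```

```text
time: 13.35
position: [0.4189, -0.1157, 0.0862]
tool_rot: [1.15, 1.245, -1.145]
ft_force: [-0.3, 0.3, 0.5]
grip_width: 0.005
[[ 0.4281 -0.1428  0.086 ]
 [ 0.4306 -0.1559  0.086 ]
 [ 0.437  -0.1706  0.086 ]
 [ 0.4444 -0.1891  0.086 ]
 [ 0.4564 -0.2067  0.086 ]
 [ 0.4727 -0.2224  0.086 ]]
t 13.45 pos [ 0.4195 -0.1163  0.0872] yaw0 deg -85.26726281276021 grip 0.001507950114482756 F [-0.3575 -0.1622 -0.2771] q7 -1.2718506557141322 toolx [ 0.006  -0.0011 -1.    ]
[0.0013 0.0065 0.0271]
[0.0013 0.0078 0.0404]
[0.0014 0.0129 0.0556]
[0.0014 0.0189 0.0746]
[0.0015 0.0293 0.0932]
[0.0016 0.0443 0.1102]
[ 0.8694  0.001  -0.6528  2.1046  0.0005  1.0301 -1.2719]
```

View pics/s11z.png

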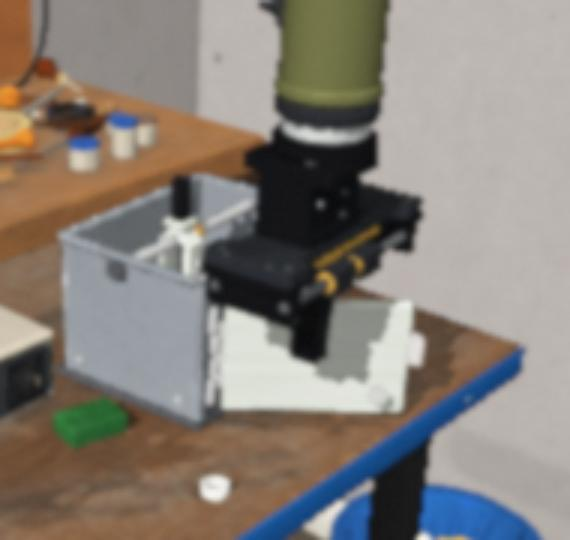

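View pics/w11.png

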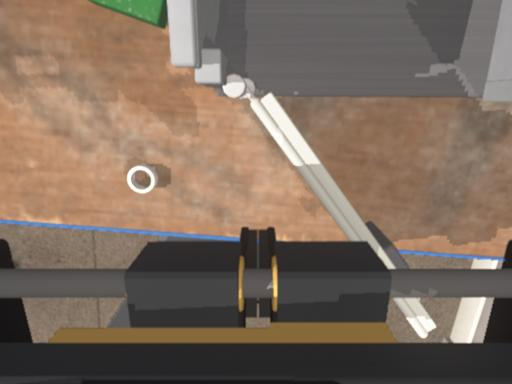

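The shut fingers stand on the outer side of the door, which runs from (262,100) to (425,325) in the wrist view. I push along the arc.

```bash
python3 -m pendant '[{"travel":[0.001,0.003,0.014],"twist":0},{"travel":[0.001,0.006,0.025],"twist":0},{"travel":[0.001,0.007,0.033],"twist":0},{"travel":[0.001,0.008,0.04],"twist":0},{"travel":[0.001,0.01,0.048],"twist":0},{"travel":[0.001,0.013,0.056],"twist":0},{"travel":[0.001,0.016,0.065],"twist":0},{"travel":[0.001,0.019,0.075],"twist":0}]'; python3 - <<'E'
from door import *
c,_=snap("wrist","w12.png")
L=[ctr(.5,.1),ctr(.4,.11),ctr(.3,.118),ctr(.2,.122),ctr(.12,.125)];print(np.array(L));plan(L)
E
```

```text
time: 14.45
position: [0.4448, -0.1901, 0.0864]
tool_rot: [1.15, 1.242, -1.145]
ft_force: [-0.1, -0.3, 0.7]
grip_width: 0.01
[[ 0.4444 -0.1891  0.086 ]
 [ 0.4509 -0.2041  0.086 ]
 [ 0.4604 -0.2167  0.086 ]
 [ 0.4725 -0.2244  0.086 ]
 [ 0.483  -0.2294  0.086 ]]
t 14.5 pos [ 0.4453 -0.1917  0.0865] yaw0 deg -85.35217721302635 grip 0.008097566577553129 F [ 0.7728 -1.216   0.2856] q7 -1.1991166032833618 toolx [ 0.0069 -0.002  -1.    ]
[ 0.0005 -0.0006 -0.0027]
[0.0006 0.0046 0.0128]
[0.0007 0.013  0.0261]
[0.0008 0.0244 0.0348]
[0.0008 0.0346 0.0406]
```

View pics/w12.png

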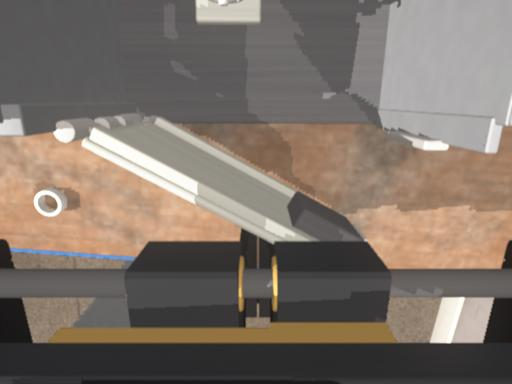

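The door follows, now tilted about 0.45 rad in the wrist view, with the strike at (430,145). I keep going to just before the latch.

```bash
python3 -m pendant '[{"travel":[0.001,0.002,0.006],"twist":0},{"travel":[0.001,0.005,0.013],"twist":0},{"travel":[0.001,0.009,0.02],"twist":0},{"travel":[0.001,0.013,0.026],"twist":0},{"travel":[0.001,0.019,0.031],"twist":0},{"travel":[0.001,0.024,0.035],"twist":0},{"travel":[0.001,0.03,0.038],"twist":0},{"travel":[0.001,0.034,0.0405],"twist":0},{"travel":[0.001,0.034,0.0405],"twist":0}]'; python3 - <<'E'
from door import *
c,_=snap("wrist","w13.png");c,_=snap("scene","s13.png")
L=[ctr(.12,.125),ctr(.06,.125),ctr(.0,.125),ctr(-.012,.125)];print(np.array(L));plan(L)
E
```

```text
time: 15.62
position: [0.483, -0.2294, 0.0859]
tool_rot: [1.151, 1.239, -1.145]
ft_force: [1.0, 0.3, -0.2]
grip_width: 0.009
[[ 0.483  -0.2294  0.086 ]
 [ 0.4914 -0.2303  0.086 ]
 [ 0.4998 -0.2306  0.086 ]
 [ 0.5011 -0.2306  0.086 ]]
t 15.72 pos [ 0.4825 -0.2293  0.0859] yaw0 deg -85.34188224832678 grip 0.0008692922145298438 F [-0.1365 -0.4876  0.3267] q7 -1.2065319630349187 toolx [ 0.0069 -0.0021 -1.    ]
[-0.0001  0.0005  0.0001]
[-0.0001  0.0088  0.0017]
[-0.      0.0171  0.0027]
[-0.      0.0184  0.0028]
```

View pics/w13.png

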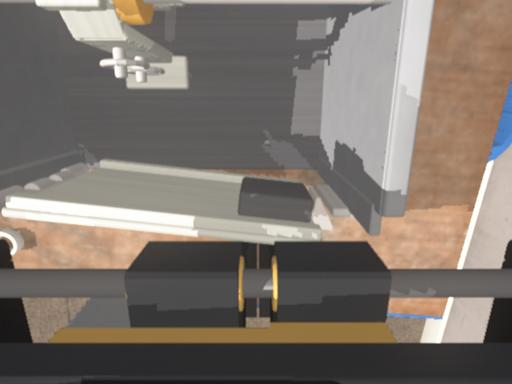

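The door is nearly shut and its bolt end at (325,205) is close to the strike. Now I push slowly through the latch and watch the force.

```bash
python3 -m pendant '[{"travel":[0,0.003,0.0005],"twist":0},{"travel":[0,0.006,0.001],"twist":0},{"travel":[0,0.009,0.0017],"twist":0},{"travel":[0,0.009,0.0017],"twist":0}]'; python3 -m pendant '[{"travel":[0,0.002,0.0003],"twist":0},{"travel":[0,0.004,0.0006],"twist":0},{"travel":[0,0.004,0.0006],"twist":0}]';  python3 -m pendant '[{"travel":[0,0.002,0.0002],"twist":0},{"travel":[0,0.003,0.0003],"twist":0},{"travel":[0,0.003,0.0003],"twist":0}]'
```

```text
time: 16.23
position: [0.4912, -0.2298, 0.0857]
tool_rot: [1.15, 1.241, -1.146]
ft_force: [-4.5, 2.0, 2.0]
grip_width: 0.005
time: 16.6
position: [0.4958, -0.23, 0.0856]
tool_rot: [1.151, 1.241, -1.145]
ft_force: [0.3, 0.9, -0.7]
grip_width: 0.008
time: 16.98
position: [0.4995, -0.2303, 0.0859]
tool_rot: [1.151, 1.24, -1.144]
ft_force: [-0.6, -0.8, 1.1]
grip_width: 0.002
```

```bash
python3 -m pendant '[{"travel":[0,0.001,0],"twist":0},{"travel":[0,0.002,0],"twist":0},{"travel":[0,0.002,0],"twist":0}]'; python3 - <<'E'
from door import *
c,_=snap("wrist","w14.png");plan([])
E
```

```text
time: 17.35
position: [0.5005, -0.2303, 0.0859]
tool_rot: [1.15, 1.241, -1.146]
ft_force: [-4.4, -0.1, 3.0]
grip_width: 0.005
t 17.4 pos [ 0.5006 -0.2303  0.0858] yaw0 deg -85.32271226533916 grip 0.0036617454562093026 F [-4.1763  0.3948  2.88  ] q7 -1.2323932843980367 toolx [ 0.0061 -0.0017 -1.    ]
```

View pics/w14.png

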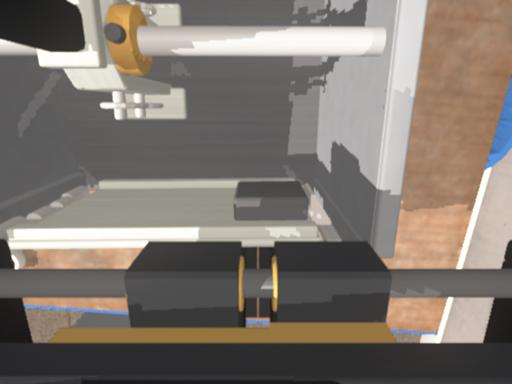

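```bash
python3 -m pendant '[{"travel":[0,0.001,0],"twist":0},{"travel":[0,0.002,0],"twist":0},{"travel":[0,0.002,0],"twist":0}]';python3 -m pendant '[{"travel":[0,0.001,0],"twist":0},{"travel":[0,0.002,0],"twist":0},{"travel":[0,0.002,0],"twist":0}]'
```

```text
time: 17.77
position: [0.5005, -0.2303, 0.0858]
tool_rot: [1.149, 1.244, -1.149]
ft_force: [-8.4, 0.7, 6.3]
grip_width: 0.003
time: 18.15
position: [0.5005, -0.2303, 0.0857]
tool_rot: [1.147, 1.247, -1.152]
ft_force: [-9.0, 1.6, 7.0]
grip_width: 0.007
```

It stalls at about 9 N, which could be the stop or the bolt still riding. I lead the target further to tell which.

```bash
python3 -m pendant '[{"travel":[0,0.002,0],"twist":0},{"travel":[0,0.004,0],"twist":0},{"travel":[0,0.005,0],"twist":0},{"travel":[0,0.005,0],"twist":0}]'; python3 - <<'E'
from door import *
c,_=snap("wrist","w15.png");plan([])
a=cv2.imread("pics/w15.png");cv2.imwrite("pics/w15z.png",cv2.resize(a[150:260,200:400],None,fx=4,fy=4))
E
```

```text
time: 18.65
position: [0.5004, -0.2303, 0.0856]
tool_rot: [1.144, 1.255, -1.16]
ft_force: [-16.1, 1.7, 12.1]
grip_width: 0.006
t 18.7 pos [ 0.5004 -0.2304  0.0855] yaw0 deg -85.4525049245093 grip 0.004904885105334392 F [-15.9201   1.1727  13.023 ] q7 -1.2459716237811702 toolx [-0.0133 -0.001  -0.9999]
```

View pics/w15z.png

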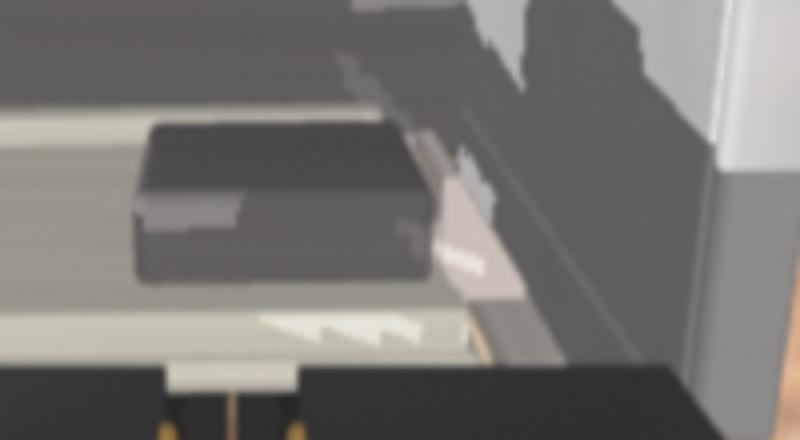

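The position holds at 0.500 under 16 N, about where the stop was computed (0.501), so this is the hard stop. I back off and check that the door stays shut.

```bash
python3 -m pendant '[{"travel":[0,-0.004,0],"twist":0},{"travel":[0,-0.015,0],"twist":0},{"travel":[0,-0.035,0],"twist":0},{"travel":[-0.04,-0.04,0],"twist":0},{"travel":[-0.09,-0.04,0],"twist":0},{"travel":[-0.14,-0.04,0],"twist":0},{"travel":[-0.19,-0.04,0],"twist":0},{"travel":[-0.19,-0.04,0],"twist":0},{"travel":[-0.19,-0.04,0],"twist":0}]'; python3 - <<'E'
from door import *
cs,_=snap("scene","s16.png");plan([]);c,_=snap("wrist","w16.png")
a=cv2.imread("pics/s16.png");cv2.imwrite("pics/s16z.png",cv2.resize(a[120:260,160:360],None,fx=4,fy=4,interpolation=cv2.INTER_CUBIC))
E
```

```text
time: 19.82
position: [0.4629, -0.2332, 0.2755]
tool_rot: [1.144, 1.255, -1.16]
ft_force: [0.1, 1.2, -0.7]
grip_width: 0.007
t 19.88 pos [ 0.4625 -0.2331  0.2748] yaw0 deg -85.45079438481953 grip 0.0012795344428450537 F [ 0.0242 -0.7503 -1.075 ] q7 -1.1031065750881304 toolx [-0.0144 -0.0003 -0.9999]
```

View pics/s16z.png

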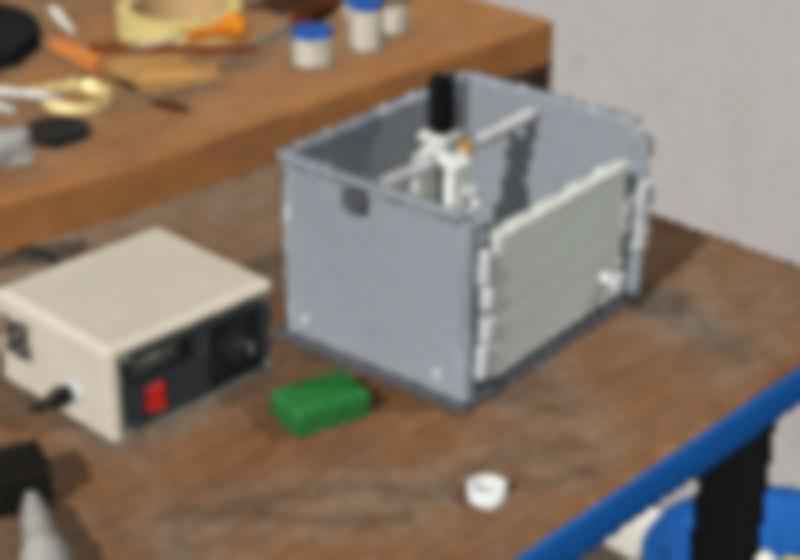

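View pics/w16.png

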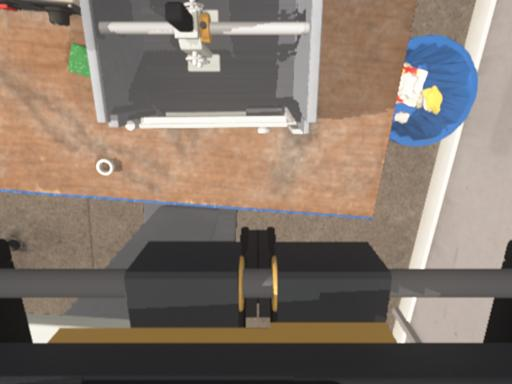

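The door sits shut in line with the front, from (140,122) to (285,122) in the wrist view, and the carrier hangs at the collar. One last measurement before handing in.

```bash
python3 - <<'E'
from door import *
a=cv2.imread("pics/w16.png");cv2.imwrite("pics/w16z.png",cv2.resize(a[0:140,80:330],None,fx=3,fy=3,interpolation=cv2.INTER_CUBIC))
E
```

```text
(no output)
```

View pics/w16z.png

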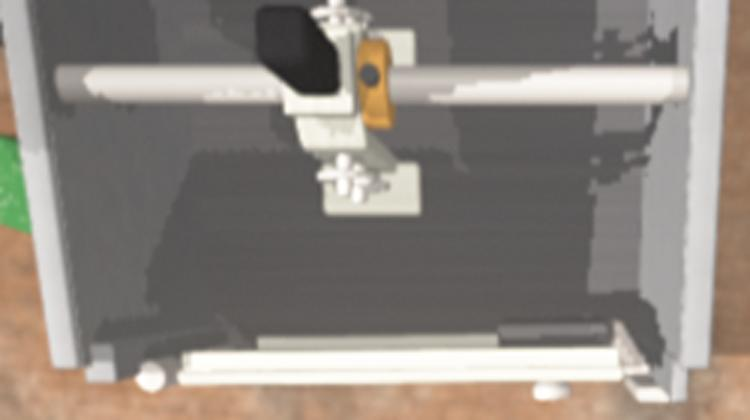

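```bash
python3 - <<'E'
from door import *
Y=np.array([-X[1],X[0]])
c,_=load("w16.png");Z=lambda x,y:(80+x/3-.33,y/3-.33)
f=lambda u,v,z:(onz(c,*Z(u,v),z)[:2]-H)@Y
print("collar left/right face Y",f(360,82,.12),f(391,82,.12)," collar bottom-front edge",f(364,122,.12))
print("crown right edge Y @z.137",f(353,100,.137),"left",f(286,100,.137))
print("leg outer lower edge", f(364,148,.115),f(304,148,.115))
def g(u,v,z): q=onz(c,*Z(u,v),z)[:2]-H; return q@X,q@Y
print("door edges at z.112 (X): left",g(185,352,.112),g(180,384,.112),"right",g(618,347,.112),g(622,379,.112))
E
```

```text
collar left/right face Y -0.07277728939168741 -0.08202783662093857  collar bottom-front edge -0.07334833497247362
crown right edge Y @z.137 -0.07329787721997946 left -0.05428461053871623
leg outer lower edge -0.07212191232221947 -0.05358703088985478
door edges at z.112 (X): left (np.float64(0.008947149276303312), np.float64(-0.008771214117669719)) (np.float64(-0.0014794018101560108), np.float64(-0.005911364180608372)) right (np.float64(0.010001392290223345), np.float64(-0.15220570132886)) (np.float64(-0.00041028152522833497), np.float64(-0.15377883612843585))
```

```bash
python3 - <<'E'
from bench import ctrl
print(ctrl.get_state()["time"]);print(ctrl.close_job())
E
```

```text
19.925
the job is handed in; nothing more can be done
None
```

I hung the carrier on the rail on the hinge side of the collar and slid it up against the collar. I let go of it, then pushed the door shut. The job was handed in at 19.9 s, with the robot clear of everything.

**Carrier:** When sliding, it stalled against the collar with about 2.5 N of push. In the last wrist picture the carrier and the collar face agree to within about 1 mm, which is within measuring error, so I saw no gap.

**Door:** The push ended on a hard stop: the position stayed at x = 0.500 while the force rose to 16 N, above the 10 N the latch should need. After I backed off, the door stayed shut, and the picture puts it within about 0.01 rad of closed.

**Not confirmed:** I did not see the latch bolt snap in or feel a clear snap. That it latched is inferred from the hard stop and the door staying shut.

**Loose things:** None of the moves touched any of them. The last pictures show the wax block and ring standing as before. I did not check the brass weight or charcoal block there, and I measured none of the four again.

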